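# Park the hand rest behind the lamp post

### The arm

A 6-joint arm with a two-finger parallel gripper is mounted at the origin on the work surface. World frame = base frame: x ahead of the robot, y to its left, z up, the work surface at z = 0. Lengths are in mm, angles in rad, forces in N, time in s.
With the tool pointing down it reaches from about 350 to 925 mm from the base axis. Payload 6.4 kg.
Tool frame: the origin (TCP) lies where the fingers leave the gripper's body, on its centre line; the fingertips stand 73 mm ahead of it and the grasp point (between the pads) lies 54 mm ahead of it; z points along the fingers, y is the direction in which the jaws open and shut (so a half turn about z gives the same grasp; the last joint's range is limited). The gripper opens to 85 mm and grips with 20 to 120 N. Pads are 22 mm wide; open, the fingers measure 114 mm over their backs; the gripper's body (76 mm by 85 mm) begins 54 mm behind the grasp point. The pads swing forward as they close: fully open they stand 13 mm farther back than shut.
Start: joints at [1.164, 0.245, 1.558, -0, 1.339, -0.174], TCP at [149.953, 632.478, 303.89] pointing down, gripper open.
Joint ranges: [-3.13, 3.13], [-1.02, 2.26], [0.13, 2.54], [-0.95, 4.09], [0.21, 2.88], [-2.74, 2.74]. Speed limits (rad/s): [2.57, 2.57, 3.14, 3.14, 3.14, 3.14].

### API

Orientations are given as [roll, pitch, yaw] about the fixed x, y, z axes, in that order (R = Rz(yaw) Ry(pitch) Rx(roll)).
In Python, from rig import arm gives the robot as it stands.
- The arm moves only by the tool apply_moves, never from a script. Its argument "motion" is a list of rows, each a list of 7 numbers: the opening, from 0 (shut) to 1 (fully open), then the shift along the tool's x, y, z in cm, then the turn, a rotation vector about the tool's x, y, z in rad. In form: [[grip, x, y, z, wx, wy, wz], ...]. A call has 1 to 8 rows; each row is the pose to reach, as a shift and turn from the pose commanded when the call began, along the tool's axes at that moment; what a row does not reach only later rows make up. A row lasts 1/8 s, in which the tool goes at most 62.5 mm and 10.7 degrees, less where a joint would pass 70% of its speed; a pose out of reach is approached as far as the arm can. A call with a gripper value outside its range is refused whole. The fingers move at their own pace and stop on an object; "force" is the grip in N (left out, the last holds). Time passes only in rows, so rows that repeat a pose let the fingers close. It gives the time, the measured TCP pose, the force and the opening at its end, in the units of the state.
- arm.get_state(): the state, without advancing time (a new reading comes with each control period).
- arm.capture(name): name is "scene" or "side" or "wrist"; returns a dict with "image" (384x512x3 uint8, red, green, blue), "depth" (384x512 float32, mm along the optical axis (not along the pixel's ray), 0 where there is no reading), "fx", "fy", "cx", "cy" (pixels), "T" (4x4, takes a point from camera to world coordinates); the wrist camera has in their place "mount" (4x4, takes a point from camera to tool coordinates, whose origin is the TCP and whose axes are the flange's). Camera axes: x right, y down, z forward; pixel columns grow to the right and rows downward; lengths in mm; the calibration is good to about 2 mm. A picture is of the moment at which its call begins: read the wrist's pose just before it.
- arm.hand_in(): hands the job in, once; it reports no verdict.
The state is a dict: "t": time; "qpos": joint angles; "dq": joint speeds; "tau": joint torques, N m; "tool_pos": TCP position; "tcp_rot": TCP orientation; "ft_force": force on the tool from outside, world axes, zero at the start; "ft_torque": the same for the moment, N m; "finger_gap": finger opening in mm.
Only numpy, scipy, OpenCV 4.12 (cv2) and the standard library are available. Lean on these libraries where they do the work, as an engineer would, in place of code of your own. Each camera call takes 0.05 s, during which the arm holds its last target.

### The job

Put the long padded hand rest away in its bay on the desk organiser, between the two drawer blocks: push on one end to angle the rest so that its right-hand end goes in behind the lamp post, then push the other end in until the rest lies flush along the back of the bay. Push it gently with the fingertips, keep it flat on the desk the whole time - never grip or lift it - and leave everything else where it stands.

Things in the scene. Friction and masses are not known exactly. Their poses are not given: they have to be found in the camera images.
- rest: the loose hand rest: brown leather bolster, round-topped, on a dark wooden base, 70 mm high. Base 300 mm long (own y), 70 mm wide (own x), its upright sides 4 to 26 mm above the desk; the padding is set in 6 mm all round. 0.4 to 0.75 kg, needs 2 to 6 N to slide. Origin: centre of its underside. At the start its y points to the robot's left, within 0.2 rad of parallel to the bay. Ends alike
- rest_end_a (a point): centre of the rest's end face at its own -y end (the right-hand end as seen from the robot), 15 mm above the underside
- rest_end_b (a point): centre of the rest's other end face, at its own +y end (left-hand), 15 mm above the underside
- organiser: the fixed white organiser. Origin on the desk at the middle of the foot of the bay's back wall; +x points away from the robot, +y along the wall to the robot's left. Wall: plane x = 0, y -180 to +180 mm, 55 mm high, varnish bottles behind it to 120 mm. Bay open upwards and to the robot, its floor the desk. The rest is home with its side on the wall: centre at x = -35 mm, y within 30 mm of 0
- block_left (a point): top front inner corner of the organiser's left drawer block, which closes the bay's left end: 80 mm in front of the back wall, 180 mm left of the bay's middle, 55 mm up. The block is 85 mm wide; a small knob stands 11 mm out of its front
- block_right (a point): the same corner of the right drawer block, 80 mm in front of the back wall and 180 mm right of the bay's middle
- lamp: the fixed desk lamp. Origin on the axis of its upright round post, at desk level; axes parallel to the organiser's. Post 20 mm in diameter, 200 mm high, then a knuckle 26 mm wide and a thin arm leaning back (+x) to a light bar at 400 mm. It stands before the right part of the bay: 122 to 130 mm in front of the back wall, 100 to 115 mm right of the bay's middle. Grommet at its foot is flush
- polish_coral: loose nail-varnish bottle, coral red with black cap, 28 mm round and 66 mm high, origin at the centre of its underside; a bystander
- polish_teal: loose nail-varnish bottle, teal with black cap, 28 mm round and 66 mm high, origin at the centre of its underside; a bystander
- polish_plum: loose nail-varnish bottle, dark plum with black cap, 28 mm round and 66 mm high, origin at the centre of its underside; a bystander
- polish_top: loose nail-varnish bottle, nude beige with white cap, standing on top of the organiser's left-hand drawer block, 28 mm round and 66 mm high, origin at the centre of its underside; a bystander
- pump_bottle: loose white pump bottle with a pink band, 64 mm round, 162 mm high, origin at the centre of its underside; a bystander on the left
- buffer: loose nail buffer block, 95 x 26 x 26 mm, white and pale blue, origin at the centre of its underside; a bystander on the left
- nail_brush: loose wooden nail brush, 110 x 16 mm, 20 mm high, origin at the centre of its underside; a bystander on the left
- soak_bowl: loose white ceramic soaking bowl, 116 mm across, 50 mm high, origin at the centre of its underside; a bystander on the right

How it is judged (in metres and radians):
On the way:
1. one end of the rest is in behind the lamp post while the rest still lies at an angle, the other end outside the bay (((x of rest_end_a in the frame of lamp above 0.025 m and y of rest_end_a in the frame of lamp below 0 m and y of rest_end_a in the frame of organiser above -0.18 m) or (x of rest_end_b in the frame of lamp above 0.025 m and y of rest_end_b in the frame of lamp below 0 m and y of rest_end_b in the frame of organiser above -0.18 m)) and angle between the y axis of rest and the y axis of organiser, either way round above 0.1 rad), for 0.05 s.
At the end, for the whole second after the job is handed in: The rest lies at rest and flat on the desk inside the bay, between the two drawer blocks and behind the lamp post, each end within 12 mm of touching the back wall (x of each of rest_end_a, rest_end_b in the frame of organiser above -0.047 m and y of rest in the frame of organiser between -0.04 and 0.04 m and height (world z) of rest below 0.006 m and angle between rest's own z axis and vertical below 0.06 rad and linear speed of rest below 0.01 m/s).
It fails at once if the rest is lifted off the desk or tipped (height (world z) of rest above 0.012 m or angle between rest's own z axis and vertical above 0.15 rad).
It fails at once if the rest is taken between the fingers (x of the grasp point in the frame of rest between -0.03 and 0.03 m and y of the grasp point in the frame of rest between -0.142 and 0.142 m and z of the grasp point in the frame of rest below 0.07 m).
It fails at once if the rest is shoved harder than 60 N (contact force between the fingers and rest above 60 N).
It fails at once if the lamp is knocked harder than 40 N (contact force between anything else and lamp above 40 N).
It fails at once if a bystander is shifted by more than 25 mm or knocked over (distance of any of polish_coral, polish_teal, polish_plum, polish_top, pump_bottle, buffer, nail_brush, soak_bowl from where it was at the start of the episode above 0.025 m or angle between any of polish_coral, polish_teal, polish_plum, polish_top, pump_bottle, buffer, nail_brush, soak_bowl's own z axis and vertical above 0.6 rad).
It also fails if it takes over 72 s, if anything falls off the work surface, if the arm or the gripper's body presses on something with over 40 N, if the wrist force passes 120 N, or if a joint passes its speed limit or range.

## Working session

There is one attempt and no reset: what is moved stays moved. The work goes in short steps, Python scripts to look and compute and a tool call to move; the robot and the scene stay as the last step left them, time stands still between calls to the robot, and variables do not carry over. Pictures are saved under pics/ and viewed, and the job is handed in when it is done.

Besides the shell and the picture viewer there is one more tool, called after ">>>" as name([rows], argument=value, ...), one row to a line, values as JSON. apply_moves: Moves the arm, as the interface text tells. Its arguments: {"type":"object","properties":{"motion":{"type":"array"},"force":{"type":"number"}},"required":["motion"]}

```bash
mkdir -p pics; ls; python3 - <<'E'
from rig import arm
import cv2
print(arm.get_state())
for n in ("scene","side"):
    c=arm.capture(n); cv2.imwrite(f"pics/{n}0.png",cv2.cvtColor(c["image"],cv2.COLOR_RGB2BGR)); print(n,c["fx"],c["cx"],c["cy"],c["T"].round(3).tolist() if hasattr(c["T"],"round") else c["T"])
E
```

```text
pics
{'t': 0.0, 'qpos': array([ 1.16390852e+00,  2.45858608e-01,  1.55903753e+00, -1.21723855e-05,
        1.33868875e+00, -1.74116637e-01]), 'dq': array([-0.0005994 , -0.00096003,  0.00167401, -0.00133042,  0.0014868 ,
       -0.00115229]), 'tau': array([ 1.35556766e-03, -4.29519117e+01, -3.26122463e+01, -7.02532407e-05,
        5.47454096e-03,  3.54927778e-06]), 'tool_pos': array([149.77486041, 632.07236781, 302.73905158]), 'tcp_rot': array([-3.13962850e+00, -3.33468297e-04,  2.90882396e+00]), 'ft_force': array([0.07411682, 0.07509325, 0.20772872]), 'ft_torque': array([0.01812266, 0.0265801 , 0.03445947]), 'finger_gap': 85.15795851350745}
scene 376.565740880108 255.98834927382634 187.846078127254 [[0.838, 0.317, -0.443, 1043.484], [0.545, -0.511, 0.665, -710.245], [-0.015, -0.799, -0.601, 724.797], [0.0, 0.0, 0.0, 1.0]]
side 439.911591960045 259.55934240131245 192.06719876746564 [[0.976, -0.128, 0.175, 300.784], [-0.216, -0.519, 0.827, -1101.277], [-0.015, -0.845, -0.534, 807.064], [0.0, 0.0, 0.0, 1.0]]
```

View pics/scene0.png

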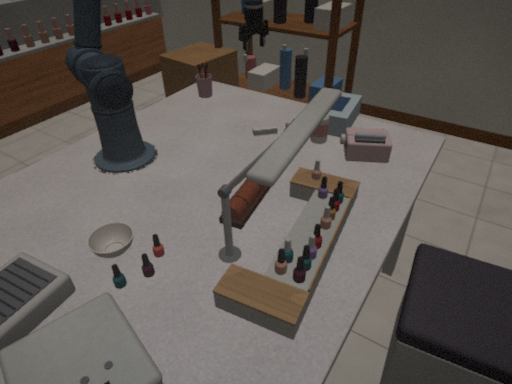

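View pics/side0.png

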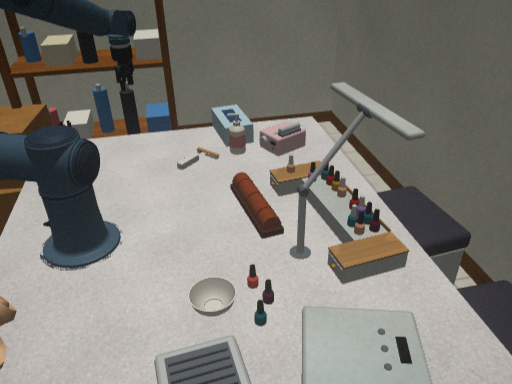

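The two views show the rest left of the lamp post (scene pixels around 245,200; side around 256,205), with the bay behind it. The coral, plum and teal bottles and the bowl are on the near right. Next I'll make a top-down map from depth.

```bash
cat > h.py <<'E'
import numpy as np, cv2
from rig import arm
def cloud(n):
    c=arm.capture(n); d=np.asarray(c["depth"],float); v,u=np.mgrid[:d.shape[0],:d.shape[1]]
    P=np.stack([(u-c["cx"])/c["fx"]*d,(v-c["cy"])/c["fy"]*d,d],-1)
    T=np.asarray(c["T"]); W=P@T[:3,:3].T+T[:3,3]; W[d<=0]=np.nan
    return c,W
def topmap(fn,x0=250,x1=850,y0=-400,y1=400):
    # image: up = +x, left=+y, 1 px/mm
    h=int(x1-x0);w=int(y1-y0); im=np.zeros((h,w,3),np.uint8); zb=np.full((h,w),-1.)
    out={}
    for n in ("scene","side"):
        c,W=cloud(n); out[n]=(c,W)
        f=W.reshape(-1,3); col=c["image"].reshape(-1,3)
        ok=np.isfinite(f[:,0])&(f[:,2]<180)&(f[:,2]>-20)
        f=f[ok];col=col[ok]
        o=np.argsort(f[:,2]); f=f[o];col=col[o]
        px=(x1-f[:,0]).astype(int);py=(y1-f[:,1]).astype(int)
        for a,b,z,k in zip(px,py,f[:,2],col):
            if 1<=a<h-1 and 1<=b<w-1 :
                m=zb[a-1:a+2,b-1:b+2]<z
                im[a-1:a+2,b-1:b+2][m]=k[::-1]; zb[a-1:a+2,b-1:b+2][m]=z
    for x in range(x0,x1,100): cv2.putText(im,str(x),(0,x1-x),0,.4,(0,0,255)); cv2.line(im,(0,x1-x),(w,x1-x),(90,90,255),1)
    for y in range(y0,y1,100): cv2.putText(im,str(y),(y1-y,10),0,.4,(0,0,255)); cv2.line(im,(y1-y,0),(y1-y,h),(90,90,255),1)
    cv2.imwrite(fn,im); return out
E
python3 - <<'E'
from h import *
topmap("pics/top0.png")
E
```

```text
(no output)
```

View pics/top0.png

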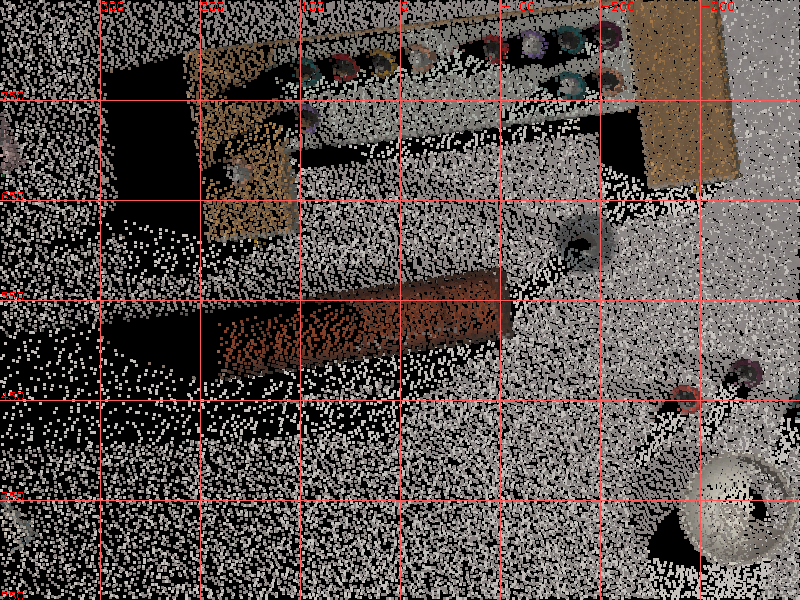

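```bash
cat > fit.py <<'E'
from h import *
def clouds():
    Ps=[];Cs=[]
    for n in ("scene","side"):
        c,W=cloud(n); Ps.append(W.reshape(-1,3)); Cs.append(cv2.cvtColor(c["image"],cv2.COLOR_RGB2HSV).reshape(-1,3))
    P=np.vstack(Ps);C=np.vstack(Cs);k=np.isfinite(P[:,0]);return P[k],C[k]
def box(P,z0,z1,x,y):
    return (P[:,2]>z0)&(P[:,2]<z1)&(P[:,0]>x[0])&(P[:,0]<x[1])&(P[:,1]>y[0])&(P[:,1]<y[1])
def rect(Q):
    # trim outliers by density
    from scipy.spatial import cKDTree
    q=Q[:,:2]; n=cKDTree(q).query(q,k=6)[0][:,5]; q=q[n<np.percentile(n,97)+2]
    r=cv2.minAreaRect(q.astype(np.float32)); return r,cv2.boxPoints(r)
E
python3 - <<'E'
from fit import *
P,C=clouds()
np.save("P0.npy",P);np.save("C0.npy",C)
for nm,x,y in (("Lblk",(590,830),(90,260)),("Rblk",(640,900),(-360,-215))):
    m=box(P,50,60,x,y)&(C[:,1]>60)&(C[:,0]<25); r,b=rect(P[m]); print(nm,m.sum(),np.median(P[m][:,2]),r,b.round(1).tolist())
m=box(P,8,75,(440,590),(-150,230))&(C[:,1]>60); r,b=rect(P[m]); print("rest",m.sum(),P[m][:,2].max(),r,b.round(1).tolist())
# post slices
for z0 in (60,100,140,170):
    m=box(P,z0,z0+30,(570,640),(-215,-150)); print("post",z0,m.sum(),P[m].mean(0).round(1),P[m].min(0).round(1),P[m].max(0).round(1))
# wall: top face edge and front face
m=box(P,10,45,(650,760),(-190,90)); Q=P[m]; print("wall pts",m.sum()); 
if m.sum()>20:
    vx,vy,x0,y0=cv2.fitLine(Q[:,:2].astype(np.float32),cv2.DIST_HUBER,0,.01,.01).ravel(); print(vx,vy,x0,y0)
m=box(P,50,60,(640,760),(-190,90))&(C[:,1]<60);r,b=rect(P[m]);print("walltop",m.sum(),r,b.round(1).tolist())
for nm,x,y,z in (("coral",(430,480),(-310,-265),70),("plum",(455,500),(-370,-325),70)):
    m=box(P,30,80,x,y);print(nm,P[m].mean(0).round())
E
```

```text
Lblk 826 58.586069842388895 ((708.2647705078125, 159.96800231933594), (191.77581787109375, 95.12593078613281), 7.9106035232543945) [[606.7000122070312, 193.89999389648438], [619.7999877929688, 99.69999694824219], [809.7999877929688, 126.0999984741211], [796.7000122070312, 220.3000030517578]]
Rblk 2700 58.81392040792167 ((762.5625, -281.0904541015625), (193.6762237548828, 96.63042449951172), 7.861332893371582) [[660.0, -246.5], [673.2000122070312, -342.20001220703125], [865.0999755859375, -315.70001220703125], [851.9000244140625, -220.0]]
rest 2478 73.24976575873052 ((526.4103393554688, 36.93029022216797), (71.25027465820312, 296.9256286621094), 8.522004127502441) [[469.20001220703125, 178.5], [513.2000122070312, -115.19999694824219], [583.5999755859375, -104.5999984741211], [539.5999755859375, 189.0]]
post 60 143 [ 607.3 -192.3   75. ] [ 596.  -200.2   60. ] [ 616.1 -177.7   90. ]
post 100 143 [ 607.6 -192.   115. ] [ 596.8 -200.2  100.2] [ 616.2 -177.5  129.9]
post 140 161 [ 607.2 -192.2  155.2] [ 595.8 -200.8  140. ] [ 615.8 -179.4  169.8]
post 170 143 [ 607.5 -193.2  184.7] [ 596.6 -202.6  170.1] [ 618.3 -179.6  199.7]
wall pts 371
0.12136893 -0.9926075 723.1556 -77.79903
walltop 1556 ((733.0643310546875, -49.653350830078125), (56.27033233642578, 280.0497741699219), 0.8495424389839172) [[702.9000244140625, 89.9000015258789], [707.0, -190.10000610351562], [763.2999877929688, -189.1999969482422], [759.0999755859375, 90.80000305175781]]
coral [ 451. -287.   49.]
plum [ 477. -348.   49.]
```

```bash
cat >> fit.py <<'E'
PSI=0.122; EX=np.array([np.cos(PSI),np.sin(PSI)]);EY=np.array([-np.sin(PSI),np.cos(PSI)]);O=np.array([721.5,-62.3])
def org(p): d=np.asarray(p)[...,:2]-O; return np.stack([d@EX,d@EY],-1)
def wld(q): q=np.asarray(q,float); return O+q[...,:1]*EX+q[...,1:2]*EY
E
python3 - <<'E'
from fit import *
P=np.load("P0.npy");C=np.load("C0.npy"); 
Q=org(P)
for z0 in range(190,460,30):
    m=(P[:,2]>z0)&(P[:,2]<z0+30)&(abs(Q[:,0]+50)<250)&(Q[:,1]>-250)&(Q[:,1]<260)
    if m.sum()>5: print(z0,m.sum(),"orgx",np.percentile(Q[m][:,0],[2,98]).round(),"orgy",np.percentile(Q[m][:,1],[2,98]).round())
m=(P[:,2]>14)&(P[:,2]<200)&(P[:,0]>200)&(P[:,0]<750)&(P[:,1]>150)&(P[:,1]<650)
im=np.zeros((600,600),np.uint8)
for p in P[m]: cv2.circle(im,(int(600-(p[1]-100)),int(800-p[0])),3,255,-1)
n,l,s,c=cv2.connectedComponentsWithStats(im)
for k in range(1,n):
  if s[k][4]>200:print("x",800-s[k][1]-s[k][3],800-s[k][1],"y",700-s[k][0]-s[k][2],700-s[k][0])
# circle fit of post
from scipy.optimize import least_squares
m=(P[:,2]>60)&(P[:,2]<190)&(abs(Q[:,0]+126)<30)&(abs(Q[:,1]+110)<30)
r=least_squares(lambda p:np.hypot(*(Q[m]-p).T)-10,[-126,-110],loss="soft_l1");print("post",r.x)
E
```

```text
190 258 orgx [-142. -116.] orgy [-126.  -99.]
220 179 orgx [-124.  -91.] orgy [-120. -108.]
250 187 orgx [-101.  -69.] orgy [-119. -106.]
280 159 orgx [-77. -43.] orgy [-120. -108.]
310 140 orgx [-52. -20.] orgy [-120. -107.]
340 133 orgx [-28.   8.] orgy [-121. -106.]
370 168 orgx [-0. 30.] orgy [-237.   28.]
400 3419 orgx [22. 67.] orgy [-246.   56.]
x 629 753 y 375 545
x 605 753 y 147 213
x 484 628 y 510 652
x 508 580 y 426 491
x 466 534 y 147 192
x 404 465 y 415 479
x 379 416 y 474 516
x 296 388 y 359 451
post [-130.43046069 -108.14317423]
```

The light bar is 20–70 mm behind the wall and at least 370 mm up, so it is out of the way. In the organiser frame the rest is at (-181, 122) with an angle of 0.03 rad, and the post is at about (-129, -110). I'll go to the near side of end a first.

```bash
cat >> fit.py <<'E'
def plan(cur,tgt):
    """cur,tgt: (x,y,z,yaw) world TCP; prints shift cm + wz"""
    d=np.array(tgt[:3])-np.array(cur[:3]); y=cur[3]
    dy=(tgt[3]-y+np.pi)%(2*np.pi)-np.pi
    return np.round([(d[0]*np.cos(y)+d[1]*np.sin(y))/10,(d[0]*np.sin(y)-d[1]*np.cos(y))/10,-d[2]/10,-dy],3)
def cur():
    s=arm.get_state(); print("t",s["t"],"pos",s["tool_pos"].round(1),"rot",s["tcp_rot"].round(4),"F",s["ft_force"].round(1),"gap",round(s["finger_gap"],1),"org",org(s["tool_pos"]).round(1)); return (*s["tool_pos"],s["tcp_rot"][2])
E
python3 - <<'E'
from fit import *
w=wld([-250,-10]);print(w)
c=(149.953,632.478,303.89,2.9088)
print(plan(c,(*w,200,PSI+np.pi)),np.hypot(*(w-[150,632])))
E
```

```text
[ 474.57516934 -102.65006821]
[-48.546 -64.041  10.389  -0.355] 803.1561263409828
```

>>> apply_moves([
  [0, -24, -32, 5, 0, 0, -0.18],
  [0, -24, -32, 5, 0, 0, -0.18],
  [0, -24, -32, 5, 0, 0, -0.18],
  [0, -24, -32, 5, 0, 0, -0.18],
  [0, -24, -32, 5, 0, 0, -0.18],
  [0, -24, -32, 5, 0, 0, -0.18],
  [0, -24, -32, 5, 0, 0, -0.18],
  [0, -24, -32, 5, 0, 0, -0.18],
])

```text
t: 1.3
tool_pos: [310.1, 264.5, 253.8]
tcp_rot: [3.141, 0.0, 3.085]
ft_force: [-0.4, -0.3, 0.4]
finger_gap: 0.1
```

```bash
python3 - <<'E'
from fit import *
print(plan(cur(),(*wld([-250,-10]),200,PSI+np.pi)))
E
```

```text
t 1.3 pos [310.1 264.5 253.8] rot [3.1415e+00 1.0000e-04 3.0850e+00] F [-0.4 -0.3  0.4] gap 0.1 org [-368.6  374.4]
[-18.495 -35.725   5.378  -0.179]
```

>>> apply_moves([
  [0, -18.5, -35.7, 5.4, 0, 0, -0.179],
  [0, -18.5, -35.7, 5.4, 0, 0, -0.179],
  [0, -18.5, -35.7, 5.4, 0, 0, -0.179],
  [0, -18.5, -35.7, 5.4, 0, 0, -0.179],
  [0, -18.5, -35.7, 5.4, 0, 0, -0.179],
  [0, -18.5, -35.7, 5.4, 0, 0, -0.179],
  [0, -18.5, -35.7, 5.4, 0, 0, -0.179],
  [0, -18.5, -35.7, 5.4, 0, 0, -0.179],
])

```text
t: 2.3
tool_pos: [476.9, -101.9, 199.8]
tcp_rot: [3.141, 0.0, -3.018]
ft_force: [-0.5, -0.1, -0.1]
finger_gap: -0.3
```

```bash
python3 - <<'E'
from fit import *
print(plan(cur(),(*wld([-250,-10]),87,PSI+np.pi)))
E
```

```text
t 2.3 pos [ 476.9 -101.9  199.8] rot [ 3.1414e+00  1.0000e-04 -3.0177e+00] F [-0.5 -0.1 -0.1] gap -0.3 org [-247.6   -9.5]
[ 2.3900e-01 -4.5000e-02  1.1282e+01  2.0000e-03]
```

>>> apply_moves([
  [0, 0.2, 0, 6, 0, 0, 0],
  [0, 0.2, 0, 10, 0, 0, 0],
  [0, 0.2, 0, 11.3, 0, 0, 0],
  [0, 0.2, 0, 11.3, 0, 0, 0],
])

```text
t: 2.8
tool_pos: [473.8, -99.9, 87.1]
tcp_rot: [3.141, -0.0, -3.014]
ft_force: [0.4, -0.1, 0.1]
finger_gap: 0.1
```

```bash
python3 - <<'E'
from fit import *
cur()
for n in ("scene","side"):
    c=arm.capture(n); cv2.imwrite(f"pics/{n}1.png",cv2.cvtColor(c["image"],cv2.COLOR_RGB2BGR))
a=cv2.imread("pics/side1.png")[120:320,180:400]
b=cv2.imread("pics/scene1.png")[120:320,150:370]
cv2.imwrite("pics/c1.png",np.hstack([cv2.resize(a,(400,364)),cv2.resize(b,(400,364))]))
E
```

```text
t 2.8 pos [473.8 -99.9  87.1] rot [ 3.1412e+00 -4.0000e-04 -3.0141e+00] F [ 0.4 -0.1  0.1] gap 0.1 org [-250.5   -7.1]
```

View pics/c1.png

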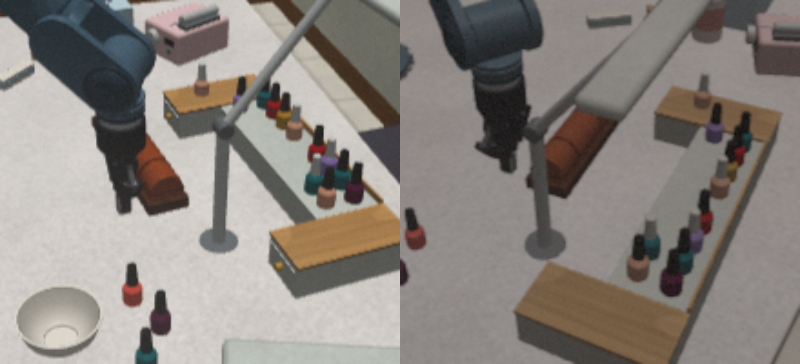

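The fingertips are down on the near side of end a (left half, around 125,205), clear of the rest and the post. Now I'll push.

>>> apply_moves([
  [0, -1.0, 0, 0, 0, 0, 0],
  [0, -1.8, 0, 0, 0, 0, 0],
  [0, -2.4, 0, 0, 0, 0, 0],
  [0, -3.0, 0, 0, 0, 0, 0],
  [0, -3.8, 0, 0, 0, 0, 0],
  [0, -4.6, 0, 0, 0, 0, 0],
  [0, -5.4, 0, 0, 0, 0, 0],
  [0, -5.8, 0, 0, 0, 0, 0],
])

```text
t: 3.9
tool_pos: [530.6, -93.5, 86.6]
tcp_rot: [3.141, -0.003, -3.015]
ft_force: [-6.4, -1.6, 4.8]
finger_gap: 0.1
```

```bash
cat >> fit.py <<'E'
def rest(view=None):
    """fit rest by its leather+wood colour; long axis from PCA-free minAreaRect; org coords"""
    P,C=clouds(); Q=org(P)
    m=(P[:,2]>12)&(P[:,2]<80)&(Q[:,0]>-330)&(Q[:,0]<5)&(Q[:,1]>-175)&(Q[:,1]<330)&(C[:,1]>90)&((C[:,0]<12)|(C[:,0]>172))&(C[:,2]>25)
    # drop block tops
    m&=~((Q[:,0]>-100)&(abs(Q[:,1])>172))
    q=Q[m]
    im=np.zeros((360,540),np.uint8)
    for a in q: cv2.circle(im,(int(a[1]+190),int(a[0]+340)),4,255,-1)
    n,l,s,_=cv2.connectedComponentsWithStats(im); k=1+np.argmax(s[1:,4])
    q=q[[l[int(a[0]+340),int(a[1]+190)]==k for a in q]]
    (c,wh,ang),b=rect(q)
    i=np.argmax([np.linalg.norm(b[1]-b[0]),np.linalg.norm(b[2]-b[1])]); v=b[i+1]-b[i]; v=v if v[1]>0 else -v
    th=np.arctan2(-v[0],v[1]); n=np.array([np.cos(th),np.sin(th)]);t=np.array([-n[1],n[0]]);c=np.array(c)
    print("rest N",len(q),"c",c.round(1),"wh",np.round(wh,1),"th",round(th,3),"endA",(c-150*t).round(1),"endB",(c+150*t).round(1),"postclear",round(n@(c-[-129,-109])-45,1))
    return c,th
E
python3 - <<'E'
from fit import *
cur(); rest()
E
```

```text
t 3.9 pos [530.6 -93.5  86.6] rot [ 3.1411 -0.0034 -3.0148] F [-6.4 -1.6  4.8] gap 0.1 org [-193.3   -7.8]
rest N 1747 c [-166.   124.9] wh [ 70.7 294.2] th 0.137 endA [-145.6  -23.7] endB [-186.5  273.5] postclear -49.8
```

>>> apply_moves([
  [0, -0.8, 0, 0, 0, 0, 0],
  [0, -1.5, 0, 0, 0, 0, 0],
  [0, -2.2, 0, 0, 0, 0, 0],
  [0, -2.9, 0, 0, 0, 0, 0],
  [0, -3.4, 0, 0, 0, 0, 0],
  [0, -3.8, 0, 0, 0, 0, 0],
])

```text
t: 4.75
tool_pos: [569.1, -88.5, 86.7]
tcp_rot: [3.141, -0.0, -3.015]
ft_force: [-2.5, -0.1, -1.3]
finger_gap: -0.2
```

```bash
python3 - <<'E'
from fit import *
cur(); rest()
E
```

```text
t 4.75 pos [569.1 -88.5  86.7] rot [ 3.1414e+00 -1.0000e-04 -3.0153e+00] F [-2.5 -0.1 -1.3] gap -0.2 org [-154.5   -7.5]
rest N 1892 c [-147.1  129.3] wh [ 70.9 292.7] th 0.286 endA [-104.7  -14.6] endB [-189.5  273.2] postclear 5.0
```

>>> apply_moves([
  [0, -0.4, 0, 0, 0, 0, 0],
  [0, -0.8, 0, 0, 0, 0, 0],
  [0, -0.8, 0, 0, 0, 0, 0],
  [0, 1.5, 0, 0, 0, 0, 0],
  [0, 4.0, 0, 0, 0, 0, 0],
  [0, 4.0, 0, -6, 0, 0, 0],
  [0, 4.0, 0, -11, 0, 0, 0],
  [0, 4.0, 0, -11, 0, 0, 0],
])

```text
t: 5.85
tool_pos: [532.5, -94.9, 202.8]
tcp_rot: [-3.136, 0.012, -3.015]
ft_force: [0.4, -0.3, -1.3]
finger_gap: 0.1
```

```bash
python3 - <<'E'
from fit import *
u=cur(); c,th=rest()
n=np.array([np.cos(th),np.sin(th)]);t=np.array([-n[1],n[0]])
e=c+150*t; tgt=c+215*t; w=wld(tgt); print("tgt",tgt,w)
print(plan(u,(*w,200,np.pi/2+th+PSI)))
topmap("pics/top1.png")
E
```

```text
t 5.85 pos [532.5 -94.9 202.8] rot [-3.1356  0.0116 -3.0155] F [ 0.4 -0.3 -1.3] gap 0.1 org [-191.6   -9.4]
rest N 2209 c [-141.8  127.3] wh [ 69.9 289.8] th 0.318 endA [-94.8 -15.1] endB [-188.7  269.8] postclear 16.9
tgt [-209.07648468  331.52920532] [473.63123033 241.32092064]
[ 1.607 34.095  0.276  1.256]
```

View pics/top1.png

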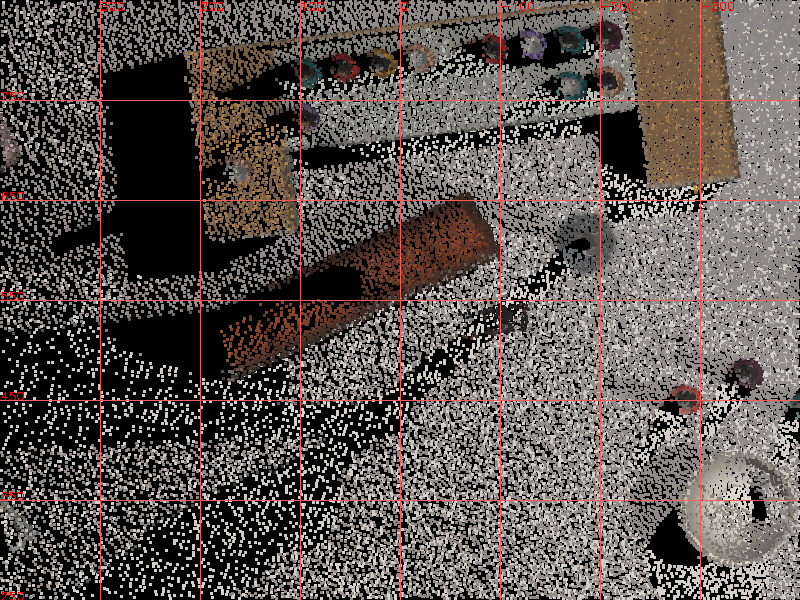

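>>> apply_moves([
  [0.47, 1.6, 34.1, 0.3, 0, 0, 1.256],
  [0.47, 1.6, 34.1, 0.3, 0, 0, 1.256],
  [0.47, 1.6, 34.1, 0.3, 0, 0, 1.256],
  [0.47, 1.6, 34.1, 0.3, 0, 0, 1.256],
  [0.47, 1.6, 34.1, 0.3, 0, 0, 1.256],
  [0.47, 1.6, 34.1, 0.3, 0, 0, 1.256],
  [0.47, 1.6, 34.1, 0.3, 0, 0, 1.256],
  [0.47, 1.6, 34.1, 0.3, 0, 0, 1.256],
])

```text
t: 7.05
tool_pos: [469.1, 243.5, 191.9]
tcp_rot: [-3.138, -0.001, 2.011]
ft_force: [0.5, -1.0, -0.2]
finger_gap: 39.9
```

```bash
python3 - <<'E'
from fit import *
u=cur(); c,th=rest()
n=np.array([np.cos(th),np.sin(th)]);t=np.array([-n[1],n[0]])
w=wld(c+200*t)
print(plan(u,(*w,82,np.pi/2+th+PSI)))
for n in ("scene","side"):
    cc=arm.capture(n); cv2.imwrite(f"pics/{n}2.png",cv2.cvtColor(cc["image"],cv2.COLOR_RGB2BGR))
a=cv2.imread("pics/side2.png")[80:320,150:390]
b=cv2.imread("pics/scene2.png")[80:320,140:380]
cv2.imwrite("pics/c2.png",np.hstack([cv2.resize(a,(400,400)),cv2.resize(b,(400,400))]))
E
```

```text
t 7.05 pos [469.1 243.5 191.9] rot [-3.1384e+00 -7.0000e-04  2.0113e+00] F [ 0.5 -1.  -0.2] gap 39.9 org [-213.3  334.2]
rest N 2337 c [-141.7  125.7] wh [ 70.8 294.3] th 0.318 endA [-94.9 -16.8] endB [-188.5  268.2] postclear 16.2
[-2.0450e+00  2.8800e-01  1.0994e+01  1.0000e-03]
```

View pics/c2.png

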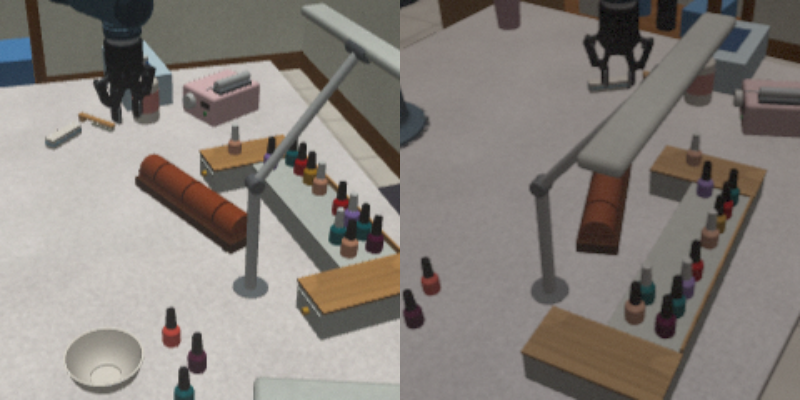

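The gripper is beyond end b with its jaws across the end face. Next it goes down and pushes along the rest's axis.

>>> apply_moves([
  [0.47, 0, 0.2, 6, 0, 0, 0],
  [0.47, 0, 0.2, 10, 0, 0, 0],
  [0.47, 0, 0.2, 11, 0, 0, 0],
  [0.47, -1, 0.2, 11, 0, 0, 0],
  [0.47, -2, 0.2, 11, 0, 0, 0],
  [0.47, -3, 0.2, 11, 0, 0, 0],
  [0.47, -3.8, 0.2, 11, 0, 0, 0],
  [0.47, -3.8, 0.2, 11, 0, 0, 0],
])

```text
t: 8.25
tool_pos: [488.9, 208.5, 84.3]
tcp_rot: [3.141, 0.0, 2.011]
ft_force: [-0.8, -0.9, 0.1]
finger_gap: 40.2
```

```bash
python3 - <<'E'
from fit import *
u=cur(); c,th=rest()
n=np.array([np.cos(th),np.sin(th)]);t=np.array([-n[1],n[0]])
print("tool rel to rest n,t:",n@(org(u[:2])-c),t@(org(u[:2])-c))
E
```

```text
t 8.25 pos [488.9 208.5  84.3] rot [3.1408e+00 2.0000e-04 2.0107e+00] F [-0.8 -0.9  0.1] gap 40.2 org [-197.9  297.1]
rest N 2359 c [-142.2  129.2] wh [ 70.2 293.7] th 0.32 endA [-94.9 -13.2] endB [-189.4  271.6] postclear 17.5
tool rel to rest n,t: -0.03121330748109154 176.8872815031396
```

>>> apply_moves([
  [0.47, -0.6, 0, 0.5, 0, 0, 0],
  [0.47, -1.2, 0, 0.5, 0, 0, 0],
  [0.47, -2.0, 0, 0.5, 0, 0, 0],
  [0.47, -3.0, 0, 0.5, 0, 0, 0],
  [0.47, -4.0, 0, 0.5, 0, 0, 0],
  [0.47, -5.0, 0, 0.5, 0, 0, 0],
  [0.47, -6.0, 0, 0.5, 0, 0, 0],
  [0.47, -6.5, 0, 0.5, 0, 0, 0],
])

```text
t: 9.35
tool_pos: [516.5, 149.6, 79.0]
tcp_rot: [3.141, -0.0, 2.011]
ft_force: [-2.5, 3.5, -1.9]
finger_gap: 40.1
```

```bash
python3 - <<'E'
from fit import *
u=cur(); c,th=rest()
n=np.array([np.cos(th),np.sin(th)]);t=np.array([-n[1],n[0]])
print("tool rel to rest n,t:",n@(org(u[:2])-c),t@(org(u[:2])-c))
E
```

```text
t 9.35 pos [516.5 149.6  79. ] rot [ 3.1414e+00 -1.0000e-04  2.0110e+00] F [-2.5  3.5 -1.9] gap 40.1 org [-177.7  235.2]
rest N 2693 c [-124.2   75.5] wh [ 71.  297.8] th 0.321 endA [-76.9 -66.9] endB [-171.5  217.9] postclear 17.7
tool rel to rest n,t: -0.4607334156117985 168.4602059836296
```

>>> apply_moves([
  [0.47, -1.0, 0, 0, 0, 0, 0],
  [0.47, -2.0, 0, 0, 0, 0, 0],
  [0.47, -3.0, 0, 0, 0, 0, 0],
  [0.47, -4.0, 0, 0, 0, 0, 0],
  [0.47, -5.0, 0, 0, 0, 0, 0],
  [0.47, -6.0, 0, 0, 0, 0, 0],
  [0.47, -7.0, 0, 0, 0, 0, 0],
  [0.47, -7.6, 0, 0, 0, 0, 0],
])

```text
t: 10.45
tool_pos: [548.7, 81.9, 79.3]
tcp_rot: [3.141, -0.001, 2.012]
ft_force: [-3.4, 5.6, 2.7]
finger_gap: 40.4
```

```bash
python3 - <<'E'
from fit import *
u=cur(); c,th=rest()
topmap("pics/top3.png")
E
```

```text
t 10.45 pos [548.7  81.9  79.3] rot [ 3.1412e+00 -1.0000e-03  2.0117e+00] F [-3.4  5.6  2.7] gap 40.4 org [-154.   164.1]
rest N 3457 c [-101.8    8.1] wh [ 70.4 300.2] th 0.319 endA [ -54.7 -134.3] endB [-148.8  150.5] postclear 17.6
```

View pics/top3.png

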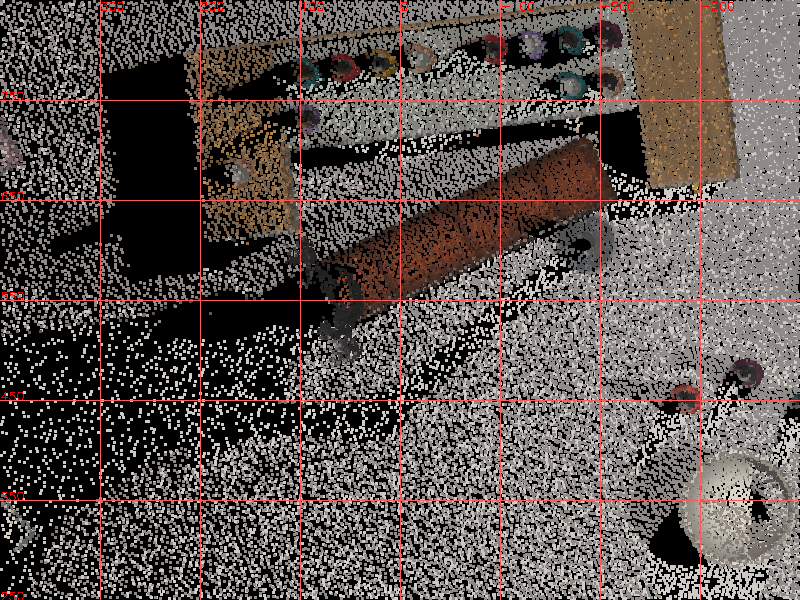

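End a is in behind the post at (-55, -134) with the rest at 0.32 rad, so the on-the-way condition is met. In the top map its right end is at about (590,170) and the post foot at (583,242). Now I'll back off and go round to the near side of end b.

>>> apply_moves([
  [0.47, 1.5, 0, 0, 0, 0, 0],
  [0.47, 4, 0, 0, 0, 0, 0],
  [0.2, 4, 0, -6, 0, 0, 0],
  [0, 4, 0, -11, 0, 0, 0],
  [0, 4, 0, -11, 0, 0, 0],
])

```text
t: 11.28
tool_pos: [533.9, 118.6, 193.9]
tcp_rot: [3.132, 0.005, 2.013]
ft_force: [-0.0, 0.4, -0.8]
finger_gap: -0.0
```

```bash
python3 - <<'E'
from fit import *
u=cur(); c,th=rest()
print(plan(u,(*wld([-225,112]),190,PSI+np.pi)))
E
```

```text
t 11.275 pos [533.9 118.6 193.9] rot [3.1324 0.0046 2.0129] F [-0.   0.4 -0.8] gap -0.0 org [-164.2  202.3]
rest N 3423 c [-100.8    3.7] wh [ 71.6 291.7] th 0.319 endA [ -53.8 -138.8] endB [-147.9  146.1] postclear 17.1
[-6.664 -8.612  0.39  -1.251]
```

>>> apply_moves([
  [0, -6.7, -8.6, 0, 0, 0, -1.251],
  [0, -6.7, -8.6, 0, 0, 0, -1.251],
  [0, -6.7, -8.6, 0, 0, 0, -1.251],
  [0, -6.7, -8.6, 0, 0, 0, -1.251],
  [0, -6.7, -8.6, 0, 0, 0, -1.251],
  [0, -6.7, -8.6, 0, 0, 0, -1.251],
  [0, -6.7, -8.6, 0, 0, 0, -1.251],
  [0, -6.7, -8.6, 0, 0, 0, -1.251],
])

```text
t: 12.38
tool_pos: [481.1, 20.8, 186.9]
tcp_rot: [3.141, -0.004, -3.022]
ft_force: [0.7, -2.1, -0.4]
finger_gap: 0.2
```

```bash
python3 - <<'E'
from fit import *
u=cur(); c,th=rest()
print(plan(u,(*wld([-225,112]),85.5,PSI+np.pi)))
E
```

```text
t 12.375 pos [481.1  20.8 186.9] rot [ 3.1406 -0.0037 -3.022 ] F [ 0.7 -2.1 -0.4] gap 0.2 org [-228.5  111.7]
rest N 3432 c [-100.5    6.1] wh [ 69.6 293.6] th 0.316 endA [ -53.9 -136.5] endB [-147.1  148.7] postclear 17.8
[-3.500e-01  3.100e-02  1.014e+01 -2.000e-03]
```

>>> apply_moves([
  [0, 0, 0, 6, 0, 0, 0],
  [0, 0, 0, 10, 0, 0, 0],
  [0, 0, 0, 10.1, 0, 0, 0],
  [0, -1.2, 0, 10.1, 0, 0, 0],
  [0, -2.4, 0, 10.1, 0, 0, 0],
  [0, -3.4, 0, 10.1, 0, 0, 0],
  [0, -4.2, 0, 10.1, 0, 0, 0],
  [0, -5.0, 0, 10.1, 0, 0, 0],
])

```text
t: 13.48
tool_pos: [531.0, 26.7, 87.6]
tcp_rot: [3.141, -0.005, -3.02]
ft_force: [-6.8, 0.6, 4.2]
finger_gap: -0.0
```

>>> apply_moves([
  [0, -0.7, 0, 0, 0, 0, 0],
  [0, -1.4, 0, 0, 0, 0, 0],
  [0, -2.1, 0, 0, 0, 0, 0],
  [0, -2.8, 0, 0, 0, 0, 0],
  [0, -3.5, 0, 0, 0, 0, 0],
  [0, -4.0, 0, 0, 0, 0, 0],
])

```text
t: 14.22
tool_pos: [570.6, 31.8, 87.1]
tcp_rot: [3.14, -0.004, -3.02]
ft_force: [-5.0, 0.8, 1.5]
finger_gap: -0.4
```

```bash
python3 - <<'E'
from fit import *
u=cur(); c,th=rest()
E
```

```text
t 14.225 pos [570.6  31.8  87.1] rot [ 3.1402 -0.0043 -3.0201] F [-5.   0.8  1.5] gap -0.4 org [-138.4  111.8]
rest N 3428 c [-72.2  -1.6] wh [ 68.8 296.8] th 0.168 endA [ -47.1 -149.5] endB [-97.3 146.3] postclear 29.0
```

>>> apply_moves([
  [0, -0.7, 0, 0, 0, 0, 0],
  [0, -1.4, 0, 0, 0, 0, 0],
  [0, -2.1, 0, 0, 0, 0, 0],
  [0, -2.7, 0, 0, 0, 0, 0],
  [0, -3.3, 0, 0, 0, 0, 0],
  [0, -3.8, 0, 0, 0, 0, 0],
])

```text
t: 15.08
tool_pos: [609.8, 35.9, 87.9]
tcp_rot: [-3.142, -0.0, -3.02]
ft_force: [-2.6, 0.4, -2.4]
finger_gap: 0.3
```

```bash
python3 - <<'E'
from fit import *
u=cur(); c,th=rest()
E
```

```text
t 15.075 pos [609.8  35.9  87.9] rot [-3.1416 -0.     -3.0204] F [-2.6  0.4 -2.4] gap 0.3 org [-99.  111.1]
rest N 3396 c [-50.2  -4.7] wh [ 69.8 294.9] th 0.029 endA [ -45.8 -154.6] endB [-54.6 145.3] postclear 36.8
```

>>> apply_moves([
  [0, 1.0, 0, 0, 0, 0, 0],
  [0, 2.0, -3, 0, 0, 0, 0],
  [0, 2.0, -7, 0, 0, 0, 0],
  [0, 2.0, -10.5, 0, 0, 0, 0],
  [0, 1.5, -10.5, 0, 0, 0, 0],
  [0, 0.8, -10.5, 0, 0, 0, 0],
  [0, 0.2, -10.5, 0, 0, 0, 0],
  [0, -0.3, -10.5, 0, 0, 0, 0],
])

```text
t: 16.18
tool_pos: [625.4, -67.0, 87.9]
tcp_rot: [3.142, 0.0, -3.019]
ft_force: [0.8, -0.3, -0.4]
finger_gap: 0.1
```

>>> apply_moves([
  [0, -0.4, 0, 0, 0, 0, 0],
  [0, -0.8, 0, 0, 0, 0, 0],
  [0, -1.1, 0, 0, 0, 0, 0],
])

```text
t: 16.55
tool_pos: [634.2, -66.2, 87.7]
tcp_rot: [3.14, -0.007, -3.019]
ft_force: [-9.5, -0.4, 9.1]
finger_gap: -0.1
```

```bash
python3 - <<'E'
from fit import *
u=cur(); c,th=rest()
E
```

```text
t 16.55 pos [634.2 -66.2  87.7] rot [ 3.1403 -0.007  -3.0191] F [-9.5 -0.4  9.1] gap -0.1 org [-87.1   6.8]
rest N 3037 c [-43.1  -4.6] wh [ 66.1 295.2] th 0.017 endA [ -40.5 -154.6] endB [-45.7 145.4] postclear 42.7
```

>>> apply_moves([
  [0, -0.3, 0, 0, 0, 0, 0],
  [0, -0.5, 0, 0, 0, 0, 0],
  [0, -0.5, 0, 0, 0, 0, 0],
])

```text
t: 17.02
tool_pos: [637.9, -65.7, 87.5]
tcp_rot: [3.14, -0.011, -3.019]
ft_force: [-15.4, -1.2, 12.1]
finger_gap: -0.1
```

```bash
python3 - <<'E'
from fit import *
u=cur(); c,th=rest()
E
```

```text
t 17.025 pos [637.9 -65.7  87.5] rot [ 3.1397 -0.0112 -3.0187] F [-15.4  -1.2  12.1] gap -0.1 org [-83.4   6.8]
rest N 2966 c [-41.   -5.7] wh [ 68.3 293.3] th 0.037 endA [ -35.6 -155.6] endB [-46.5 144.2] postclear 46.7
```

>>> apply_moves([
  [0, 1.0, 0, 0, 0, 0, 0],
  [0, 2.0, 3, 0, 0, 0, 0],
  [0, 2.0, 6, 0, 0, 0, 0],
  [0, 2.0, 9, 0, 0, 0, 0],
  [0, 1.2, 9, 0, 0, 0, 0],
  [0, 0.5, 9, 0, 0, 0, 0],
  [0, 0.1, 9, 0, 0, 0, 0],
  [0, 0.1, 9, 0, 0, 0, 0],
])

```text
t: 18.12
tool_pos: [628.6, 22.6, 87.6]
tcp_rot: [3.14, -0.003, -3.021]
ft_force: [-4.8, 1.0, 2.5]
finger_gap: 0.1
```

```bash
python3 - <<'E'
from fit import *
u=cur(); c,th=rest()
E
```

```text
t 18.125 pos [628.6  22.6  87.6] rot [ 3.1405 -0.0033 -3.0214] F [-4.8  1.   2.5] gap 0.1 org [-81.9  95.5]
rest N 3056 c [-36.4  -7.6] wh [291.6  69. ] th -0.004 endA [ -37.  -157.6] endB [-35.8 142.4] postclear 47.2
```

>>> apply_moves([
  [0, -0.2, 0, 0, 0, 0, 0],
  [0, -0.3, 0, 0, 0, 0, 0],
  [0, 1.5, 0, 0, 0, 0, 0],
  [0, 4, 0, 0, 0, 0, 0],
  [0, 5, 0, -5, 0, 0, 0],
  [0, 8, 0, -11, 0, 0, 0],
  [0, 12, 0, -14, 0, 0, 0],
  [0, 12, 0, -14, 0, 0, 0],
])

```text
t: 19.23
tool_pos: [510.5, 7.5, 231.6]
tcp_rot: [-3.139, 0.007, -3.022]
ft_force: [0.7, -0.2, 0.4]
finger_gap: 0.0
```

```bash
python3 - <<'E'
from fit import *
u=cur(); c,th=rest()
P,C=clouds();Q=org(P)
m=(P[:,2]>8)&(P[:,2]<24)&(Q[:,0]>-110)&(Q[:,0]<-50)&(abs(Q[:,1])<140)
for lo in range(-130,140,30):
    k=m&(Q[:,1]>lo)&(Q[:,1]<lo+30); print(lo,k.sum(),np.percentile(Q[k][:,0],[5,50]).round(1) if k.sum()>3 else None)
m=(P[:,2]>60)&(P[:,2]<85)&(abs(Q[:,1]+5)<130)&(Q[:,0]>-80)&(Q[:,0]<0); print("top z",np.percentile(P[m][:,2],95),"ridge x",np.median(Q[m][:,0]))
topmap("pics/top4.png")
c=arm.capture("side"); cv2.imwrite("pics/side4.png",cv2.cvtColor(c["image"],cv2.COLOR_RGB2BGR))
E
```

```text
t 19.225 pos [510.5   7.5 231.6] rot [-3.1388  0.0075 -3.022 ] F [ 0.7 -0.2  0.4] gap 0.0 org [-201.   95.]
rest N 3155 c [-36.   -6.7] wh [ 68.2 290.5] th 0.003 endA [ -35.6 -156.7] endB [-36.4 143.3] postclear 48.3
-130 22 [-71.2 -70.2]
-100 27 [-71.5 -70.2]
-70 22 [-71.  -69.8]
-40 22 [-71.3 -70.3]
-10 3 None
20 7 [-71.5 -70.8]
50 14 [-71.6 -70.1]
80 19 [-71.9 -69.6]
110 21 [-70.4 -69. ]
top z 71.26255214178998 ridge x -35.16109678955907
```

View pics/top4.png

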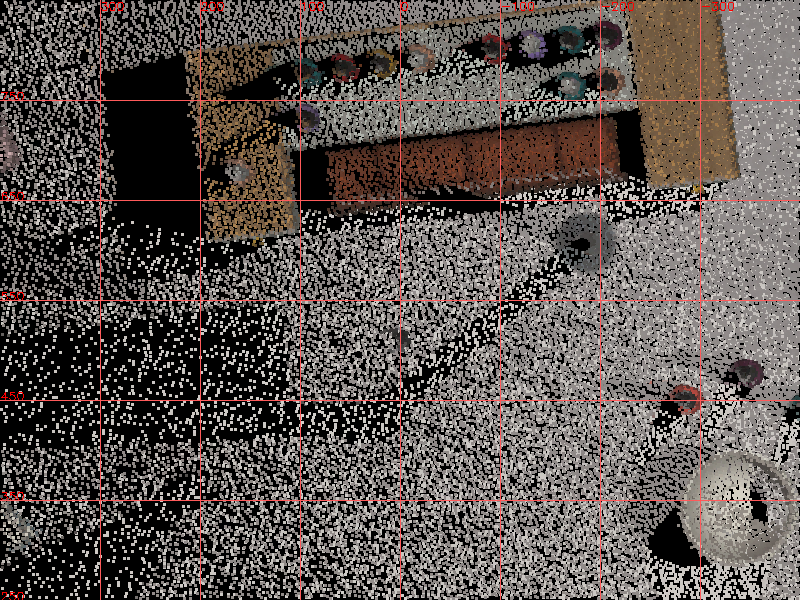

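View pics/side4.png

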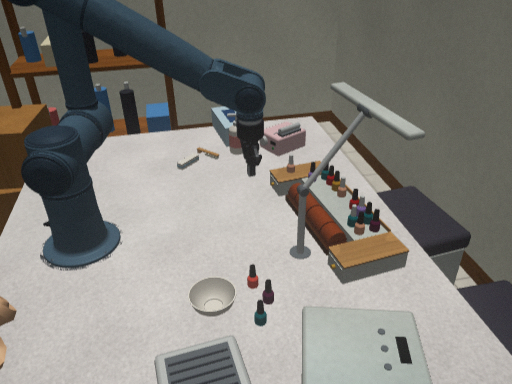

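The rest lies flush along the back wall. Its near side is at x = -70 mm over the whole length, its centre is at about y = -5 mm and its top is 71 mm up, so it is flat. The bystanders appear where they started.

```bash
python3 - <<'E'
from rig import arm
print(arm.hand_in())
E
```

```text
the job is handed in; nothing more can be done
None
```

The rest is put away flush along the back of the bay, and I handed the job in at about 19 s. The hand-in gives no verdict, so the result below rests on my own measurements.

**What I did:**
1. With the shut fingertips I pushed end a's near side until the rest lay about 0.32 rad to the bay.
2. With two fingertips on end b's face I slid the rest along its own axis until end a was in behind the lamp post. There I measured end a at (-55, -134) mm in the organiser frame, still at 0.32 rad, which meets the on-the-way condition.
3. I pushed the near side of end b in, then the middle, then the left end once more, until the rest sat on the wall.

**Last checks (organiser frame):**
- **Ends:** end a is at x ≈ -36 mm and end b at x ≈ -36 mm, against a limit of -47 mm. The angle is about 0.003 rad.
- **Near side:** it lies at x ≈ -70 mm along the length, which is what a 70 mm wide base on the wall should give. One 30 mm stretch near the middle had too few depth points to check.
- **Centre:** y is about -7 mm, inside the ±40 mm allowed.
- **Flatness:** the top is 71 mm up, against 70 mm nominal.
- **Forces:** the highest wrist reading at the end of any move was about 20 N in all (15 N of it along the push), against the 60 N limit. I did not see the force between those readings.
- **Surroundings:** the lamp and bystanders look unmoved in the final pictures. I judged this by eye and did not re-measure each one.

One thing disagreed: while parts were hidden, the fitted length of the rest came out at 290 to 298 mm instead of 300 mm. That could shift the lengthwise position by about 5 mm, well inside the tolerance.

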